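# Fit the battery pack in the display turntable and switch it on

## Robot

A 6-joint arm with a two-finger parallel gripper is mounted at the origin on the work surface. World frame = base frame: x ahead of the robot, y to its left, z up, the work surface at z = 0. Lengths are in mm, angles in rad, forces in N, time in s.
With the tool pointing down it reaches from about 300 to 775 mm from the base axis. Payload 14.6 kg.
Tool frame: the origin (TCP) lies between the finger pads; the fingertips stand 8 mm ahead of it and the grasp point (between the pads) lies 11 mm behind it; z points along the fingers, y is the direction in which the jaws open and shut (so a half turn about z gives the same grasp; the last joint's range is limited). The gripper opens to 94 mm and grips with 3 to 60 N. Pads are 16 mm wide; open, the fingers measure 119 mm over their backs; the gripper's body (75 mm by 177 mm) begins 78 mm behind the grasp point.
Start: joints at [1.104, 0.3, 1.521, -0, 1.321, -0.067], TCP at [214.075, 506.617, 213.446] pointing down, gripper open.
Joint ranges: [-3.03, 3.03], [-0.79, 2.21], [0.23, 2.52], [-1.04, 4.18], [0, 3.07], [-2.55, 2.55]. Speed limits (rad/s): [2.22, 2.22, 2.57, 3.14, 3.14, 3.14].

## Interface

Orientations are given as [roll, pitch, yaw] about the fixed x, y, z axes, in that order (R = Rz(yaw) Ry(pitch) Rx(roll)).
In Python, from cell import manip gives the robot as it stands. The module is installed in compiled form; this text tells all that it offers.
- The arm moves only by the tool send_rows, never from a script. Its argument "series" is a list that holds one entry, the list of rows, each a list of 5 numbers: the opening, from 0 (shut) to 1 (fully open), then the shift along the tool's x, y, z in mm, then the turn about the tool's z in degrees. In form: [[[gripper, dx, dy, dz, roll], ...]]. A call has 1 to 10 rows; each row is the pose to reach, as a shift and turn from the pose commanded when the call began, along the tool's axes at that moment; what a row does not reach only later rows make up. A row lasts 1/10 s, in which the tool goes at most 50 mm and 8.59 degrees, less where a joint would pass 70% of its speed; a pose out of reach is approached as far as the arm can. A call with a gripper value outside its range is refused whole. The fingers move at their own pace and stop on an object; "newtons" is the grip in N (left out, the last holds). Time passes only in rows, so rows that repeat a pose let the fingers close. It gives the time, the measured TCP pose, the force and the opening at its end, in the units of the state.
- manip.read_state(): the state, without advancing time (a new reading comes with each control period).
- manip.camera(name): name is "scene" or "side" or "wrist"; returns a dict with "img" (420x560x3 uint8, red, green, blue), "vfov" (degrees; the focal length in pixels is half the picture's height over the tangent of half this angle, whatever the lens; pixels are square), "cx", "cy" (the principal point, pixels), "pose" (4x4, takes a point from camera to world coordinates); the wrist camera has in their place "T_tool_cam" (4x4, takes a point from camera to tool coordinates, whose origin is the TCP and whose axes are the flange's). Camera axes: x right, y down, z forward; pixel columns grow to the right and rows downward; lengths in mm; the calibration is good to about 2 mm. A picture is of the moment at which its call begins: read the wrist's pose just before it. There is no depth.
- manip.sign_off(): hands the job in, once; it reports no verdict.
Trained networks look in a picture, given as the dict that the camera call returned (one of the last four; its "shot" number tells which), for a name from the list of things; names that differ only in an ending like _2 or _b are one class to them, and where a whole thing is asked for, a point or a joint stands for the part that bears it (a point fixed in the world has none). Each returns a list of dicts, best first, with "conf" (0 to 1); they miss things now and then, are a little off and sometimes report something else, mostly with a low value. They report only what shows in the picture. A call takes as long as a camera call. They do not tell look-alikes from the thing itself.
- manip.find_in(target, picture): "rect" ([left, top, width, height] in pixels, round what is visible of it).
- manip.silhouettes(target, picture): "pixels" (420x560 bool, what is visible of it) and "rect" ([left, top, width, height] in pixels, round what is visible of it).
The state is a dict: "clock": time; "joints": joint angles; "qd": joint speeds; "effort": joint torques, N m; "eef_pos": TCP position; "eef_rot": TCP orientation; "wrist_force": force on the tool from outside, world axes, zero at the start; "moment": the same for the moment, N m; "finger_gap": finger opening in mm.
Only numpy, scipy, OpenCV 4.12 (cv2) and the standard library are available. Lean on these libraries where they do the work, as an engineer would, in place of code of your own. Each camera call takes 0.05 s, during which the arm holds its last target. There are 200 camera calls.

## Task

Fit the orange-topped battery pack, foot down, into the well of the display turntable: push it gently down past the side ball until it clicks and is fully home on the cradle, without ramming the cradle. Then flip the red toggle switch beside it fully over to the platter side, leaving the pack standing in place and all the pottery undisturbed.

Things in the scene. Friction and masses are not known exactly. Their poses are not given: they have to be found in the camera images.
- turntable: White power housing, 120 (x) x 170 (y) x 95 mm high, fixed, with a round platter on its +x side (disc 220 mm across, top 62 mm above the table, centred 185 mm along +x). Origin: centre of the housing's underside; x to the platter, z up. The cradle in its well has a sprung plate that pushes the pack up with 7 to 10 N over the last 8 mm, then a hard stop; it cracks above 50 N.
- well (a point): Centre of the mouth of the upright battery well in the housing's top face (95 mm above the table, 40 mm from the housing's centre along +y), framed by orange strips; axes as the turntable's. A straight slick hole, 32 mm (x) by 46 mm (y). Home, the pack's foot stands on the cradle 44 to 70 mm below this mouth: the cradle's height differs each time and is not measured.
- pack_center (a point): Centre of the upright loose battery pack: 30 (x) x 44 (y) x 135 mm high, 0.2 to 0.33 kg, black, top 50 mm orange. Foot (lowest 5 mm) tapers to 24 x 36 mm. A groove 37 mm above the foot crosses its +y and -y faces: it fits either way round (half turn), its x, y along the well's. Home, 65 to 91 mm stand above the housing: hold the orange part across x, fingertips at most 50 mm below its top.
- catch (a joint): How far the sprung steel ball (in the well's +y wall, 37 mm above the cradle, 4 mm proud) is pushed back, in m: 0 fully out, 0.001 to 0.004 while the pack's side is on it, 0 again when the groove has clicked. Pushing the pack down takes up to 16 N in all; the force dips as the ball snaps in, then the pack meets the hard stop (2.5 mm of rubber). Let go too early, it springs up.
- switch (a joint): Toggle switch angle in rad: about 0 to 0.15 at the start (off, leaning to the turntable's -x), 1.0 at the stop (on, leaning to +x). It stays where it is left; a light push of about 2 N at its tip moves it.
- switch_tip (a point): Centre of the red ball (26 mm across) on the toggle's tip. The 50 mm lever is pivoted 117 mm above the table, 45 mm from the housing's centre along the turntable's -y; the tip travels along the turntable's +x, from 24 mm before the pivot to 24 mm past it, 161 to 167 mm above the table. The grey block under it: 70 x 50 mm, top 120 mm above the table.
- vase_center (a point): Centre of the blue vase that stands on the platter (90 mm wide, 130 mm high). Leave alone.
- bowl_center (a point): Centre of the small pink bowl on the table (80 mm wide, 45 mm high). Leave alone.
- mug_center (a point): Centre of the sand-coloured mug on the table (76 mm wide, 90 mm high, with a handle). Leave alone.
Things that resemble listed ones, but are neither listed nor needed, are in the scene too. Of the things shaped like the part that bears pack_center, the black one is meant.

How it is judged:
By the outcome, as a careful person would: the job done as asked, in the order asked, and still so for the second after the job is handed in, with the robot touching nothing.
It also fails if it takes over 51 s, if anything falls off the work surface, if the arm or the gripper's body presses on something with over 40 N, if the wrist force passes 120 N, or if a joint passes its speed limit or range.

## Working session

There is one attempt and no reset: what is moved stays moved. The work goes in short steps, Python scripts to look and compute and a tool call to move; the robot and the scene stay as the last step left them, time stands still between calls to the robot, and variables do not carry over. Pictures are saved under pics/ and viewed, about 8 in all and at most 12, crops included, and the job is handed in when it is done.

Besides the shell and the picture viewer there is one more tool, called by a JSON object that holds its "op" and its "data", one argument or row to a line. send_rows: Moves the arm, as the interface text tells. Its arguments: {"type":"object","properties":{"series":{"type":"array"},"newtons":{"type":"number"}},"required":["series"]}

```bash
mkdir -p pics
cat > h.py <<'E'
import numpy as np, cv2
from cell import manip
from scipy.spatial.transform import Rotation as R
def Ttool(s):
    T=np.eye(4); T[:3,:3]=R.from_euler('xyz',s['eef_rot']).as_matrix(); T[:3,3]=s['eef_pos']; return T
def shot(name):
    s=manip.read_state(); c=manip.camera(name)
    if name=='wrist': c['pose']=Ttool(s)@np.array(c['T_tool_cam'])
    return c
def K(c):
    f=c['img'].shape[0]/2/np.tan(np.radians(c['vfov'])/2); return f
def ray(c,u,v):
    f=K(c); P=np.array(c['pose']); d=P[:3,:3]@np.array([(u-c['cx'])/f,(v-c['cy'])/f,1]); return P[:3,3],d/np.linalg.norm(d)
def onz(c,u,v,z):
    o,d=ray(c,u,v); return o+d*(z-o[2])/d[2]
def proj(c,p):
    P=np.linalg.inv(np.array(c['pose'])); q=P[:3,:3]@np.array(p,float)+P[:3,3]; f=K(c); return np.array([c['cx']+f*q[0]/q[2],c['cy']+f*q[1]/q[2]])
def save(c,n): cv2.imwrite('pics/'+n,cv2.cvtColor(c['img'],cv2.COLOR_RGB2BGR))
E
python3 - <<'E'
from h import *
s=manip.read_state(); print({k:np.round(v,3).tolist() for k,v in s.items()})
ims=[]
for n in ['scene','side','wrist']:
    c=shot(n); ims.append(c['img']); print(n,c['vfov'],c['cx'],c['cy'],np.round(c['pose'],3).tolist())
    for t in ['turntable','pack_center','switch_tip','vase_center','bowl_center','mug_center']:
        print(t,[(np.round(r['rect']).tolist(),round(r['conf'],2)) for r in manip.find_in(t,c)])
    if n!='wrist': cv2.imwrite(f'pics/{n}0.png',cv2.resize(c['img'][:,:,::-1],(784,588)))
    else: save(c,'wrist0.png')
E
```

```text
{'clock': 0.0, 'joints': [1.104, 0.3, 1.522, -0.0, 1.321, -0.067], 'qd': [0.002, -0.001, 0.002, 0.001, -0.001, -0.001], 'effort': [0.002, -53.18, -35.275, 0.071, 0.024, -0.0], 'eef_pos': [213.968, 506.384, 212.884], 'eef_rot': [-3.14, -0.0, 2.742], 'wrist_force': [0.428, -0.309, 0.728], 'moment': [-0.034, 0.062, 0.002], 'finger_gap': 94.153}
scene 50.684695999075586 285.9515885720367 217.64640150926374 [[-0.186, 0.751, -0.634, 1258.404], [0.982, 0.152, -0.108, 133.819], [0.015, -0.643, -0.766, 964.753], [0.0, 0.0, 0.0, 1.0]]
turntable [([287.0, 184.0, 99.0, 133.0], 0.8)]
pack_center [([132.0, 186.0, 28.0, 42.0], 0.95), ([165.0, 158.0, 24.0, 46.0], 0.88), ([97.0, 191.0, 31.0, 42.0], 0.87), ([123.0, 164.0, 13.0, 36.0], 0.73), ([299.0, 181.0, 11.0, 21.0], 0.68)]
switch_tip []
vase_center [([321.0, 231.0, 37.0, 54.0], 0.66)]
bowl_center [([192.0, 199.0, 33.0, 25.0], 0.84)]
mug_center [([438.0, 242.0, 49.0, 43.0], 0.96), ([133.0, 187.0, 31.0, 40.0], 0.5)]
side 57.76410732160703 287.1992525194078 216.83549169551154 [[0.694, -0.412, 0.59, -102.05], [-0.72, -0.379, 0.582, -669.861], [-0.016, -0.829, -0.56, 778.924], [0.0, 0.0, 0.0, 1.0]]
turntable [([212.0, 195.0, 89.0, 78.0], 0.57)]
pack_center [([336.0, 285.0, 21.0, 49.0], 0.97), ([370.0, 273.0, 32.0, 46.0], 0.85), ([412.0, 274.0, 27.0, 51.0], 0.64), ([381.0, 298.0, 31.0, 57.0], 0.56)]
switch_tip [([251.0, 214.0, 4.0, 10.0], 0.53)]
vase_center [([259.0, 169.0, 27.0, 43.0], 0.56)]
bowl_center [([312.0, 273.0, 31.0, 24.0], 0.74)]
mug_center [([183.0, 177.0, 28.0, 31.0], 0.76)]
wrist 69.63341409036255 274.3457471878383 209.21824926481054 [[0.39, 0.896, 0.213, 152.217], [0.921, -0.379, -0.091, 532.265], [-0.001, 0.231, -0.973, 385.063], [0.0, 0.0, 0.0, 1.0]]
turntable []
pack_center []
switch_tip []
vase_center []
bowl_center []
mug_center []
```

View pics/scene0.png

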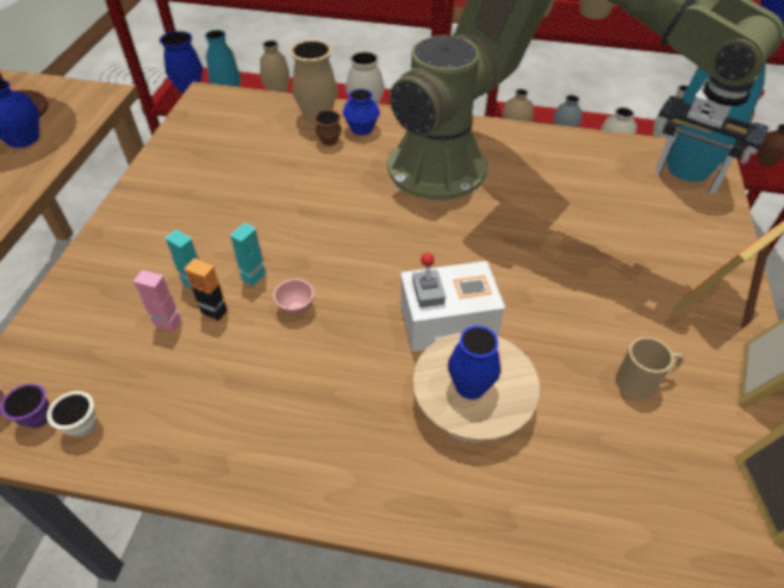

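View pics/side0.png

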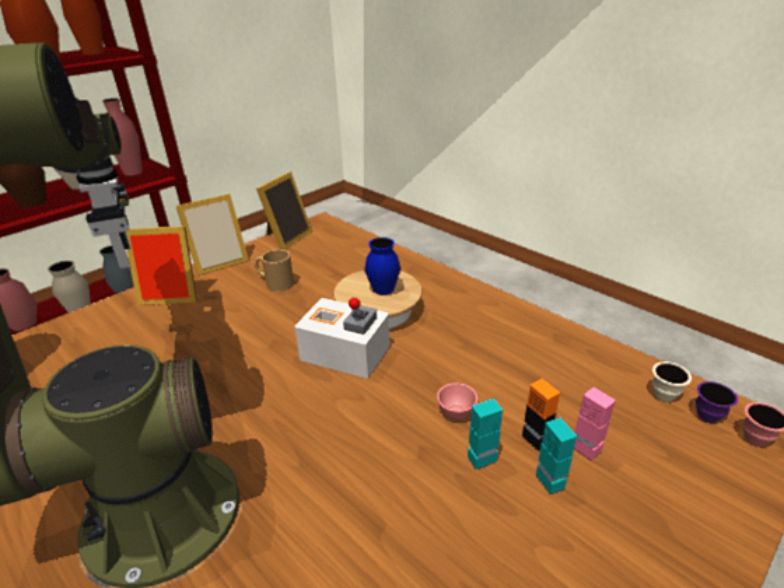

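The candidates in the scene picture are the black/orange pack at (146,207), teal packs at (131,185) and (177,182), and a pink pack at (112,215). I choose the black one with the orange top. The housing, switch (305,185) and well (337,205) are clear of obstacles.

Run:
```python
from h import *
c=shot('scene'); s=shot('side')
k=1/1.4
for n,u,v,z in [('packtop',202,268,135),('teal1top',181,238,135),('teal2top',246,232,135),('pinktop',152,279,135),('well',473,287,95),('h1',402,271,95),('h2',491,264,95),('h3',502,302,95),('h4',410,315,95),('ball',427,259,163)]:
    print(n,onz(c,u*k,v*k,z).round())
for n,u,v,z in [('packtop',544,388,135),('well',326,316,95),('ball',354,303,163),('h',297,324,95),('h',369,344,95),('h',389,317,95),('h',323,301,95),('vasetop',382,244,192)]:
    print('side',n,onz(s,u*k,v*k,z).round())
a=cv2.resize(c['img'][150:270,80:240,::-1],(640,480),interpolation=cv2.INTER_CUBIC)
cv2.imwrite('pics/crop.png',a)
```

```text
packtop [ 557. -354.  135.]
teal1top [ 491. -423.  135.]
teal2top [ 451. -308.  135.]
pinktop [ 601. -431.  135.]
well [469. 137.  95.]
h1 [455.  -1.  95.]
h2 [402. 165.  95.]
h3 [495. 194.  95.]
h4 [559.  33.  95.]
ball [480.  48. 163.]
side packtop [ 555. -364.  135.]
side well [469. 131.  95.]
side ball [482.  45. 163.]
side h [407. 154.  95.]
side h [466. -12.  95.]
side h [562.  25.  95.]
side h [503. 183.  95.]
side vasetop [666. 149. 192.]
```

View pics/crop.png

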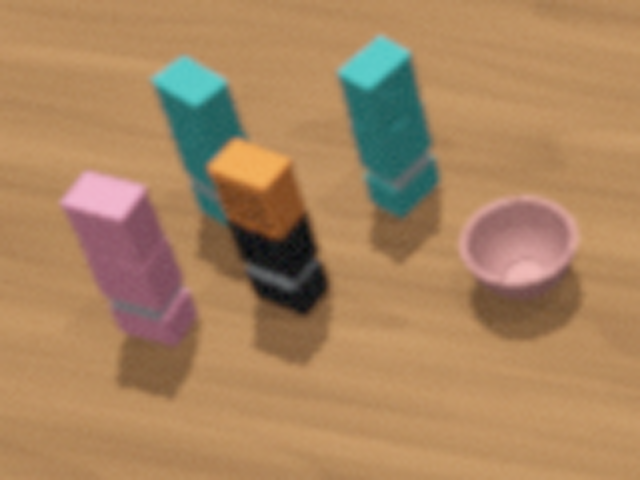

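The crop confirms the choice: the black pack with the orange top sits in its centre (265,220), upright. Teal packs stand behind it and to its right, and pink to its left. Next I go over the housing for a wrist view.

{"op": "send_rows", "data": {
  "series": [
    [[1,-35,-27,-40,6],[1,-75,-58,-80,12],[1,-115,-89,-110,18],[1,-155,-120,-137,24],[1,-195,-151,-137,30],[1,-235,-182,-137,36],[1,-275,-213,-137,42],[1,-315,-244,-137,47],[1,-349,-271,-137,47.6],[1,-349,-271,-137,47.6]]
  ]
}}

```text
clock: 2.15
eef_pos: [430.9, 118.5, 350.6]
eef_rot: [3.141, 0.0, 1.909]
wrist_force: [-0.4, 0.5, -0.0]
finger_gap: 93.6
```

Run:
```python
from h import *
manip.camera('wrist')
c=shot('wrist'); s=manip.read_state(); print(s['clock'],s['eef_pos'],s['eef_rot'],s['joints'])
np.save('w1.npy',c,allow_pickle=True)
cv2.imwrite('pics/w1.png',cv2.resize(c['img'][:,:,::-1],(784,588)))
for t in ['turntable','switch_tip','vase_center','switch','well']:
    try: print(t,[(np.round(r['rect']).tolist(),round(r['conf'],2)) for r in manip.find_in(t,c)])
    except Exception as e: print(t,e)
```

```text
2.25 [431.23485586 118.35180834 350.25835054] [-3.14118737e+00  3.73045473e-04  1.90689906e+00] [ 1.86168809e-01 -5.67667538e-03  1.55771670e+00 -4.29477634e-04
  1.58989764e+00 -1.49941982e-01]
turntable [([402.0, 0.0, 56.0, 22.0], 0.59)]
switch_tip []
vase_center [([407.0, 183.0, 99.0, 77.0], 0.63)]
switch [([283.0, 248.0, 23.0, 22.0], 0.59)]
well [([260.0, 131.0, 234.0, 140.0], 0.92)]
```

View pics/w1.png

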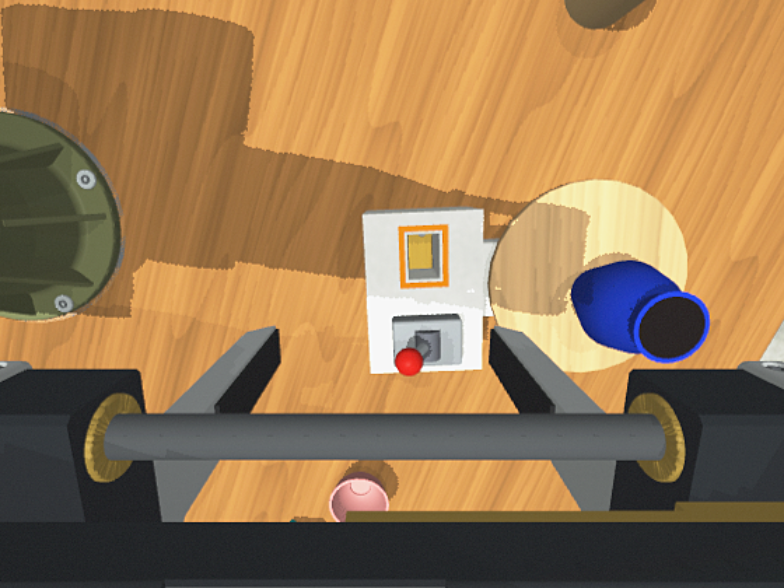

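The wrist view shows the housing with its orange well frame at about (424,256), the red ball at (408,362), the vase at (640,315) and the pink bowl at (359,498). Next I segment the frame and the ball.

Run:
```python
from h import *
c=np.load('w1.npy',allow_pickle=True).item(); im=c['img']
hsv=cv2.cvtColor(im,cv2.COLOR_RGB2HSV)
def blob(m):
    n,l,st,ce=cv2.connectedComponentsWithStats(m.astype(np.uint8)); i=1+np.argmax(st[1:,4]); return l==i
roi=np.zeros(im.shape[:2],bool); roi[145:280,255:352]=1
o=(hsv[...,0]>8)&(hsv[...,0]<17)&(hsv[...,1]>200)&(hsv[...,2]>180)&roi
b=blob(o); ys,xs=np.nonzero(b); print(b.sum(),xs.min(),xs.max(),ys.min(),ys.max())
pts=np.array([onz(c,u+.0,v+.0,95)[:2] for u,v in zip(xs,ys)],np.float32)
(x,y),wh,a=cv2.minAreaRect(pts); print('frame',x,y,wh,a)
r=((hsv[...,0]<6)|(hsv[...,0]>174))&(hsv[...,1]>180)&roi
b=blob(r); ys,xs=np.nonzero(b); print('ball',xs.mean(),ys.mean(),b.sum(),onz(c,xs.mean(),ys.mean(),164))
for u,v in [(363,212),(484,208.5),(482,369),(370,374)]: print(onz(c,u/1.4,v/1.4,95).round(1))
S=shot('side')
hs=cv2.cvtColor(S['img'],cv2.COLOR_RGB2HSV)
r=((hs[...,0]<6)|(hs[...,0]>174))&(hs[...,1]>180); r[:200]=0;r[235:]=0;r[:,:240]=0;r[:,270:]=0
ys,xs=np.nonzero(r); print(len(xs),onz(S,xs.mean(),ys.mean(),164))
```

```text
10 319 319 194 203
frame 498.73486328125 118.74629974365234 (2.3603439331054688e-05, 13.232671737670898) 21.241390228271484
ball 291.77966101694915 258.00677966101694 295 [479.66564099  45.41704506 164.        ]
[396.2 153.6  95. ]
[508.3 196.4  95. ]
[571.5  37.5  95. ]
[458.7  -8.2  95. ]
53 [482.03775327  46.61611488 164.        ]
```

Run:
```python
from h import *
c=np.load('w1.npy',allow_pickle=True).item(); im=c['img'].astype(int)
hsv=cv2.cvtColor(c['img'],cv2.COLOR_RGB2HSV)
print(hsv[180:186,283:292].tolist()[2]); print(hsv[204,290:320:3].tolist())
roi=np.zeros(im.shape[:2],bool); roi[156:210,280:325]=1
o=(hsv[...,0]<=17)&(hsv[...,1]>150)&(hsv[...,2]>150)&roi
ys,xs=np.nonzero(o); print(o.sum(),xs.min(),xs.max(),ys.min(),ys.max())
pts=np.array([onz(c,u,v,95)[:2] for u,v in zip(xs,ys)],np.float32)
print(cv2.minAreaRect(pts))
```

```text
[[78, 6, 230], [105, 11, 236], [16, 183, 240], [17, 237, 241], [17, 241, 241], [15, 198, 242], [17, 79, 237], [103, 22, 244], [16, 28, 119]]
[[16, 237, 241], [17, 237, 242], [17, 244, 241], [17, 242, 241], [17, 253, 241], [16, 220, 239], [16, 208, 240], [15, 177, 240], [14, 186, 238], [13, 141, 239]]
506 285 319 161 205
((467.7768249511719, 131.52096557617188), (48.45318603515625, 63.02900695800781), 21.241418838500977)
```

{"op": "send_rows", "data": {
  "series": [
    [[1,-48,-6,0,4],[1,-97,-12,0,8],[1,-146,-18,0,13],[1,-195,-25,0,17],[1,-244,-31,0,22],[1,-293,-37,0,26],[1,-342,-43,0,31],[1,-391,-50,0,36],[1,-440,-56,0,40],[1,-488,-62,0,43]]
  ]
}}

```text
clock: 3.55
eef_pos: [535.1, -360.6, 350.5]
eef_rot: [3.141, 0.0, 1.159]
wrist_force: [1.0, 0.7, 0.9]
finger_gap: 94.1
```

{"op": "send_rows", "data": {
  "series": [
    [[1,-20,-10,0,0],[1,-20,-10,0,0]]
  ]
}}

```text
clock: 3.75
eef_pos: [516.7, -375.3, 349.1]
eef_rot: [-3.14, -0.0, 1.159]
wrist_force: [-0.3, 0.2, 1.2]
finger_gap: 93.8
```

Run:
```python
from h import *
manip.camera('wrist')
c=shot('wrist'); s=manip.read_state(); print(s['clock'],s['eef_pos'],s['eef_rot'],s['joints'])
np.save('w2.npy',c,allow_pickle=True)
cv2.imwrite('pics/w2.png',cv2.resize(c['img'][:,:,::-1],(784,588)))
im=c['img'];hsv=cv2.cvtColor(im,cv2.COLOR_RGB2HSV)
o=(hsv[...,0]>5)&(hsv[...,0]<=18)&(hsv[...,1]>190)&(hsv[...,2]>90)
n,l,st,ce=cv2.connectedComponentsWithStats(o.astype(np.uint8))
for i in np.argsort(-st[1:,4])[:4]+1: print(st[i],ce[i],onz(c,*ce[i],135).round(1))
print([(np.round(r['rect']).tolist(),round(r['conf'],2)) for r in manip.find_in('pack_center',c)])
```

```text
3.85 [ 517.78936272 -373.00745104  350.72679809] [ 3.14124725e+00 -1.34302747e-04  1.16121228e+00] [-6.81752289e-01  4.58656886e-01  9.94725459e-01  2.23744470e-04
  1.68791372e+00 -2.72142045e-01]
[284 152  26  16 246] [295.57723577 158.66260163] [ 557.6 -347.9  135. ]
[288 180   2   8   8] [288.75 183.5 ] [ 537.3 -373.6  135. ]
[310 167   1   3   3] [310. 168.] [ 569.9 -366.1  135. ]
[290 189   3   2   3] [291.         189.66666667] [ 536.9 -382.2  135. ]
[([282.0, 149.0, 31.0, 42.0], 0.96), ([264.0, 201.0, 24.0, 53.0], 0.96), ([189.0, 155.0, 51.0, 29.0], 0.9), ([325.0, 181.0, 45.0, 50.0], 0.57)]
```

View pics/w2.png

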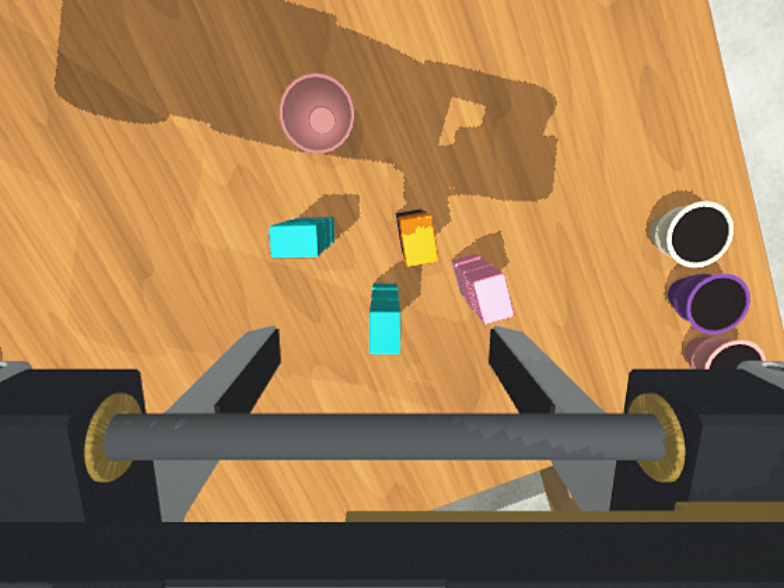

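The black pack is at about (420,240), partly shadowed at its top. Teal tops are at (295,240) and (385,333), and the pink one at (490,298). I need an enlarged crop to get its yaw.

Run:
```python
from h import *
c=np.load('w2.npy',allow_pickle=True).item(); im=c['img']
x0,y0=265,135
a=cv2.resize(im[y0:y0+70,x0:x0+70,::-1],(560,560),interpolation=cv2.INTER_NEAREST)
cv2.imwrite('pics/w2c.png',a)
```

```text
(no output)
```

View pics/w2c.png

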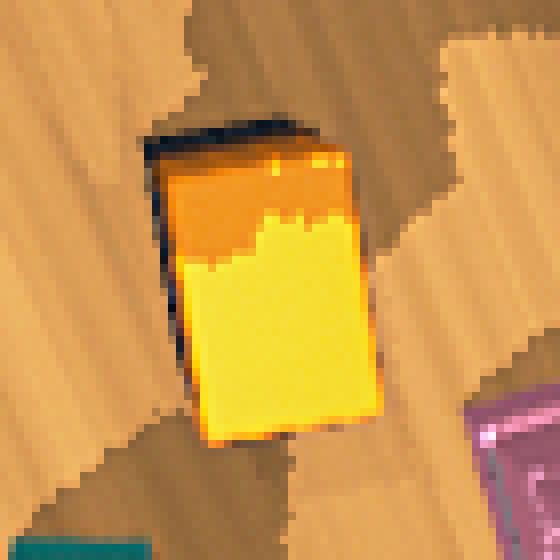

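The top face has corners at crop pixels (165,175), (350,150), (383,415) and (205,440).

Run:
```python
from h import *
c=np.load('w2.npy',allow_pickle=True).item()
P=[onz(c,265+u/8-.5,135+v/8-.5,135)[:2] for u,v in [(165,175),(350,150),(383,415),(205,440)]]
P=np.array(P); print(P.round(1),P.mean(0).round(1))
print('long',P[3]-P[0],P[2]-P[1],np.degrees(np.arctan2(*((P[0]-P[3]+P[1]-P[2])[::-1]))),np.linalg.norm(P[0]-P[3]),np.linalg.norm(P[1]-P[0]))
print('short',np.degrees(np.arctan2(*((P[1]-P[0]+P[2]-P[3])[::-1]))))
T=np.linalg.inv(Ttool({'eef_pos':[517.8,-373,350.5],'eef_rot':[np.pi,0,1.1600]}))
print(T@np.r_[P.mean(0),110,1])
```

```text
[[ 546.6 -340. ]
 [ 574.8 -348. ]
 [ 563.9 -389.3]
 [ 535.9 -381.5]] [ 555.3 -364.7]
long [-10.67952691 -41.57423589] [-10.96452423 -41.22584103] 75.35060257328682 42.92399544673637 29.380001788100873
short -15.706082978993866
[ 22.59234069  31.05690868 240.5          1.        ]
```

{"op": "send_rows", "data": {
  "series": [
    [[0.65,10,12,35,-4],[0.65,18,24,80,-8.5],[0.65,22.6,31,125,-8.5],[0.65,22.6,31,165,-8.5],[0.65,22.6,31,180,-8.5],[0.65,22.6,31,180,-8.5]]
  ]
}}

```text
clock: 4.5
eef_pos: [554.9, -364.3, 169.6]
eef_rot: [-3.14, -0.001, 1.31]
wrist_force: [0.2, -0.5, 0.1]
finger_gap: 61.4
```

Run:
```python
from h import *
for i in range(3):
    c=shot('wrist'); s=manip.read_state(); print(s['clock'],s['eef_pos'],s['eef_rot'],s['finger_gap'])
cv2.imwrite('pics/w3.png',c['img'][:,:,::-1])
np.save('w3.npy',c,allow_pickle=True)
P=[555.4,-364.6]
for dx in(-15,15):
  for dy in (-22,22):
    a=np.radians(-15.2); print(proj(c,[P[0]+dx*np.cos(a)-dy*np.sin(a),P[1]+dx*np.sin(a)+dy*np.cos(a),135]).round())
```

```text
4.55 [ 555.34840439 -365.09671365  171.95783109] [3.14052629e+00 3.73003242e-04 1.30974473e+00] 61.09929052842474
4.6 [ 555.63427934 -365.5624429   173.15306807] [3.13855099e+00 1.15328612e-03 1.30947390e+00] 61.31714612249853
4.65 [ 555.63379938 -365.87318389  173.48422261] [3.13782038e+00 1.47342980e-03 1.30917564e+00] 61.08385224791414
[254. 258.]
[253. 200.]
[294. 258.]
[295. 200.]
```

View pics/w3.png

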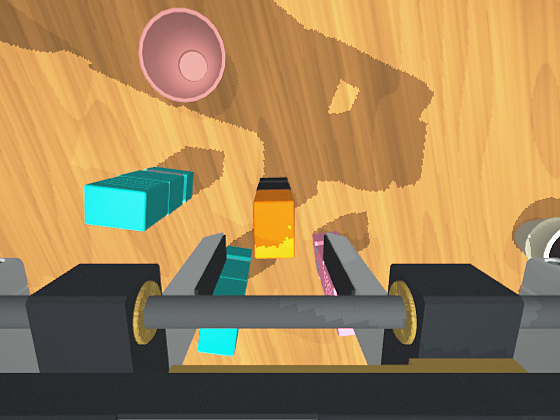

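The pack top at (254..295, 200..258) matches the prediction and is centred between the fingers. The z reading drifted a little, so I check the state.

{"op": "send_rows", "data": {
  "series": [
    [[0.65,0,0,0,0],[0.65,0,0,0,0]]
  ]
}}

```text
clock: 4.85
eef_pos: [555.1, -365.8, 171.9]
eef_rot: [3.14, 0.001, 1.309]
wrist_force: [0.7, -0.9, -0.5]
finger_gap: 61.1
```

Run:
```python
from h import *
s=manip.read_state(); print({k:np.round(v,3).tolist() for k,v in s.items()})
```

```text
{'clock': 4.85, 'joints': [-0.638, 0.59, 1.205, 0.0, 1.345, -0.376], 'qd': [-0.001, 0.009, 0.008, 0.0, -0.003, 0.0], 'effort': [0.092, -69.488, -35.795, 0.064, 0.054, 0.002], 'eef_pos': [555.074, -365.835, 171.943], 'eef_rot': [3.14, 0.001, 1.309], 'wrist_force': [0.696, -0.886, -0.463], 'moment': [-0.017, 0.071, -0.038], 'finger_gap': 61.144}
```

{"op": "send_rows", "data": {
  "series": [
    [[0.65,1,0,25,0],[0.65,1,0,50,0],[0.65,1,0,64,0],[0.65,1,0,70,0],[0.65,1,0,70,0],[0,1,0,70,0],[0,1,0,70,0],[0,1,0,70,0],[0,1,0,70,0]]
  ],
  "newtons": 35
}}

```text
clock: 5.75
eef_pos: [555.1, -364.7, 100.9]
eef_rot: [3.141, 0.0, 1.309]
wrist_force: [0.0, 1.1, -1.0]
finger_gap: 32.5
```

{"op": "send_rows", "data": {
  "series": [
    [[0,0,0,0,0],[0,0,0,0,0],[0,0,0,0,0]]
  ]
}}

```text
clock: 6.05
eef_pos: [555.2, -364.7, 100.8]
eef_rot: [3.141, 0.0, 1.309]
wrist_force: [0.0, -0.5, 3.8]
finger_gap: 29.9
```

{"op": "send_rows", "data": {
  "series": [
    [[0,0,0,-8,0],[0,0,0,-30,0],[0,0,0,-65,0],[0,0,0,-105,0],[0,0,0,-145,0],[0,0,0,-185,0],[0,0,0,-215,0],[0,0,0,-230,0],[0,0,0,-230,0]]
  ]
}}

```text
clock: 6.95
eef_pos: [555.2, -364.7, 332.8]
eef_rot: [3.138, 0.001, 1.309]
wrist_force: [0.9, -0.5, -3.5]
finger_gap: 29.9
```

{"op": "send_rows", "data": {
  "series": [
    [[0,20,-9,0,-2],[0,60,-28,0,-5],[0,105,-49,0,-9],[0,150,-70,0,-13],[0,195,-91,0,-17],[0,240,-111,0,-20],[0,285,-132,0,-24],[0,330,-153,0,-28],[0,375,-174,0,-31],[0,405,-188,0,-33]]
  ]
}}

```text
clock: 7.95
eef_pos: [476.9, 77.8, 329.3]
eef_rot: [-3.14, -0.001, 1.888]
wrist_force: [0.7, 0.3, -1.9]
finger_gap: 29.7
```

Run:
```python
from h import *
s=manip.read_state(); print({k:np.round(v,3).tolist() for k,v in s.items()})
```

```text
{'clock': 7.95, 'joints': [0.086, 0.085, 1.511, 0.0, 1.548, -0.232], 'qd': [0.652, -0.024, 0.029, -0.006, -0.006, 0.318], 'effort': [-3.947, -44.819, -37.875, 0.204, 0.158, -0.495], 'eef_pos': [476.888, 77.849, 329.274], 'eef_rot': [-3.14, -0.001, 1.888], 'wrist_force': [0.727, 0.27, -1.91], 'moment': [-0.062, -0.017, -0.044], 'finger_gap': 29.706}
```

{"op": "send_rows", "data": {
  "series": [
    [[0,30,4,0,-2],[0,50,7,0,-3],[0,57,8,0,-3],[0,57,8,20,-3],[0,57,8,55,-3],[0,57,8,90,-3],[0,57,8,105,-3],[0,57,8,108,-3],[0,57,8,108,-3],[0,57,8,108,-3]]
  ]
}}

```text
clock: 8.95
eef_pos: [468.7, 131.8, 223.4]
eef_rot: [3.14, 0.0, 1.937]
wrist_force: [0.2, 0.2, -2.6]
finger_gap: 29.7
```

Run:
```python
from h import *
manip.camera('side')
s=manip.read_state(); print({k:np.round(v,3).tolist() for k,v in s.items() if k in('clock','eef_pos','eef_rot','wrist_force','moment','finger_gap')})
ims=[]
for n in ['wrist','side','scene']:
    c=shot(n); np.save(n+'4.npy',c,allow_pickle=True)
    if n=='wrist': box=(120,130); 
    else: box=None
    f=proj(c,[468,131.7,120]); x,y=map(int,f); h=100 if n=='wrist' else 50
    x0=max(0,min(560-2*h,x-h));y0=max(0,min(420-2*h,y-h)); print(n,x0,y0,f)
    ims.append(cv2.resize(c['img'][y0:y0+2*h,x0:x0+2*h,::-1],(400,400),interpolation=cv2.INTER_CUBIC))
cv2.imwrite('pics/w4.png',cv2.resize(np.hstack(ims[1:]),(800,400)))
cv2.imwrite('pics/w4w.png',ims[0])
```

```text
{'clock': 9.0, 'eef_pos': [468.71, 131.871, 223.477], 'eef_rot': [3.14, 0.0, 1.937], 'wrist_force': [-0.202, -0.251, -3.61], 'moment': [-0.045, 0.043, -0.028], 'finger_gap': 30.084}
wrist 174 110 [274.04706259 210.12755704]
side 181 169 [231.65319293 219.17511086]
scene 286 148 [336.87753993 198.07179874]
```

View pics/w4.png

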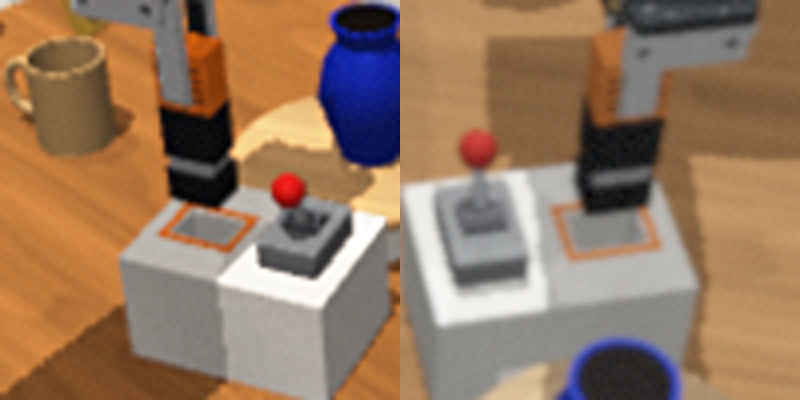

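View pics/w4w.png

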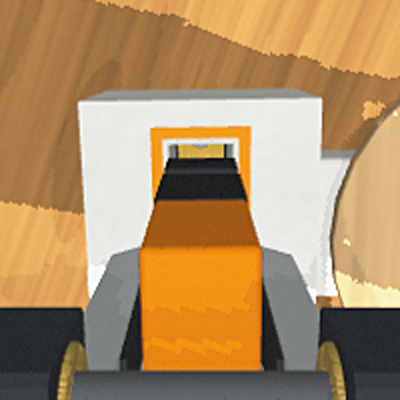

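The pack hangs upright over the well and is aligned in yaw. In the wrist crop the frame spans columns 152..250 and the foot 165..238, so both are centred at about 201. I check the well's position once more from this nearer view.

Run:
```python
from h import *
c=np.load('wrist4.npy',allow_pickle=True).item(); T=np.linalg.inv(Ttool({'eef_pos':[468.7,131.85,223.45],'eef_rot':[np.pi,0,1.937]}))
def q(u,v,z=95): return (T@np.r_[onz(c,174+u/2-.25,110+v/2-.25,z),1])[:3].round(1)
for n,u,v in [('far outer L',152,128),('far outer R',250,126),('far inner L',163,139),('far inner R',238,139),('housing far L',79,101),('housing far R',322,98),('housing L',85,260)]: print(n,q(u,v))
print('foot', q(165,158,127),q(237,158,127))
g=cv2.cvtColor(c['img'],cv2.COLOR_RGB2HSV)
print(g[165:200,174+95].tolist()[:25])
```

```text
far outer L [ 31.3 -24.8 128.5]
far outer R [ 32.2  23.9 128.5]
far inner L [ 25.8 -19.4 128.5]
far inner R [ 25.8  18.  128.5]
housing far L [ 44.6 -60.5 128.5]
housing far R [ 46.   59.  128.5]
housing L [-37.8 -61.2 128.5]
foot [ 21.6 -16.7  96.5] [21.5 15.7 96.5]
[[36, 5, 235], [30, 4, 235], [36, 5, 235], [38, 4, 234], [30, 3, 233], [36, 5, 232], [70, 3, 236], [100, 3, 232], [14, 127, 231], [18, 247, 245], [18, 219, 244], [18, 217, 244], [18, 231, 244], [17, 207, 244], [16, 83, 242], [103, 19, 251], [60, 4, 228], [21, 104, 203], [22, 179, 209], [21, 167, 208], [22, 165, 206], [21, 163, 211], [22, 166, 213], [22, 164, 198], [21, 85, 57]]
```

{"op": "send_rows", "data": {
  "series": [
    [[0,0.5,0,8,-0.5],[0,0.5,0,16,-0.5],[0,0.5,0,22,-0.5],[0,0.5,0,25,-0.5],[0,0.5,0,28,-0.5],[0,0.5,0,31,-0.5],[0,0.5,0,33,-0.5],[0,0.5,0,33,-0.5]]
  ],
  "newtons": 45
}}

```text
clock: 9.95
eef_pos: [468.1, 132.4, 189.3]
eef_rot: [-3.141, -0.0, 1.946]
wrist_force: [-0.5, 0.9, -3.2]
finger_gap: 30.0
```

{"op": "send_rows", "data": {
  "series": [
    [[0,0,0,3,0],[0,0,0,5,0],[0,0,0,5,0]]
  ]
}}

```text
clock: 10.25
eef_pos: [468.0, 132.4, 184.1]
eef_rot: [-3.141, -0.0, 1.946]
wrist_force: [0.4, -0.3, -2.7]
finger_gap: 30.1
```

{"op": "send_rows", "data": {
  "series": [
    [[0,0,0,2,0],[0,0,0,4,0],[0,0,0,6,0],[0,0,0,6,0]]
  ]
}}

```text
clock: 10.65
eef_pos: [468.5, 131.9, 178.6]
eef_rot: [3.141, 0.001, 1.946]
wrist_force: [2.7, -3.9, -0.4]
finger_gap: 29.7
```

{"op": "send_rows", "data": {
  "series": [
    [[0,0,0,2,0],[0,0,0,4,0],[0,0,0,6,0],[0,0,0,6,0]]
  ]
}}

```text
clock: 11.05
eef_pos: [468.9, 131.8, 172.9]
eef_rot: [3.14, 0.002, 1.946]
wrist_force: [3.5, -5.3, -1.0]
finger_gap: 29.7
```

{"op": "send_rows", "data": {
  "series": [
    [[0,0,0,2,0],[0,0,0,4,0],[0,0,0,6,0],[0,0,0,6,0]]
  ]
}}

```text
clock: 11.45
eef_pos: [468.9, 131.8, 166.8]
eef_rot: [3.14, 0.002, 1.946]
wrist_force: [4.2, -4.7, -2.7]
finger_gap: 29.7
```

{"op": "send_rows", "data": {
  "series": [
    [[0,0,0,2,0],[0,0,0,4,0],[0,0,0,6,0],[0,0,0,8,0],[0,0,0,10,0],[0,0,0,10,0]]
  ]
}}

```text
clock: 12.05
eef_pos: [468.9, 131.8, 156.7]
eef_rot: [3.14, 0.002, 1.946]
wrist_force: [5.5, -6.5, -1.7]
finger_gap: 29.7
```

{"op": "send_rows", "data": {
  "series": [
    [[0,0,0,1,0],[0,0,0,2,0],[0,0,0,3,0],[0,0,0,3,0]]
  ]
}}

```text
clock: 12.45
eef_pos: [468.9, 131.8, 153.9]
eef_rot: [3.14, 0.002, 1.946]
wrist_force: [3.7, -6.7, -1.4]
finger_gap: 29.9
```

{"op": "send_rows", "data": {
  "series": [
    [[0,0,0,1,0],[0,0,0,2,0],[0,0,0,3,0],[0,0,0,3,0]]
  ]
}}

```text
clock: 12.85
eef_pos: [468.9, 131.7, 150.7]
eef_rot: [3.14, 0.002, 1.946]
wrist_force: [5.6, -7.1, -3.8]
finger_gap: 29.5
```

{"op": "send_rows", "data": {
  "series": [
    [[0,0,0,1,0],[0,0,0,2,0],[0,0,0,2,0]]
  ]
}}

```text
clock: 13.15
eef_pos: [468.9, 131.8, 149.2]
eef_rot: [3.14, 0.002, 1.946]
wrist_force: [2.6, -6.8, 2.9]
finger_gap: 30.0
```

{"op": "send_rows", "data": {
  "series": [
    [[0,0,0,1,0],[0,0,0,2,0],[0,0,0,2,0]]
  ]
}}

```text
clock: 13.45
eef_pos: [468.9, 131.8, 146.9]
eef_rot: [3.14, 0.002, 1.946]
wrist_force: [4.1, -5.9, -2.9]
finger_gap: 29.9
```

{"op": "send_rows", "data": {
  "series": [
    [[0,0,0,1,0],[0,0,0,2,0],[0,0,0,2,0]]
  ]
}}

```text
clock: 13.75
eef_pos: [468.9, 131.9, 145.1]
eef_rot: [3.14, 0.002, 1.946]
wrist_force: [2.3, -5.5, 3.2]
finger_gap: 29.9
```

{"op": "send_rows", "data": {
  "series": [
    [[0,0,0,1,0],[0,0,0,1,0]]
  ]
}}

```text
clock: 13.95
eef_pos: [468.9, 131.9, 144.2]
eef_rot: [3.14, 0.002, 1.946]
wrist_force: [0.9, -6.0, 5.9]
finger_gap: 29.7
```

{"op": "send_rows", "data": {
  "series": [
    [[0,0,0,1,0],[0,0,0,1,0]]
  ]
}}

```text
clock: 14.15
eef_pos: [468.9, 131.9, 143.3]
eef_rot: [3.14, 0.002, 1.946]
wrist_force: [1.0, -6.0, 7.3]
finger_gap: 30.0
```

{"op": "send_rows", "data": {
  "series": [
    [[0,0,0,1,0],[0,0,0,1,0]]
  ]
}}

```text
clock: 14.35
eef_pos: [469.0, 131.9, 142.3]
eef_rot: [3.14, 0.002, 1.946]
wrist_force: [1.7, -6.4, 5.9]
finger_gap: 29.8
```

{"op": "send_rows", "data": {
  "series": [
    [[0,0,0,1,0],[0,0,0,1,0]]
  ]
}}

```text
clock: 14.55
eef_pos: [468.9, 131.9, 141.3]
eef_rot: [3.14, 0.002, 1.946]
wrist_force: [1.0, -5.6, 7.1]
finger_gap: 30.0
```

{"op": "send_rows", "data": {
  "series": [
    [[0,0,0,1,0],[0,0,0,1,0]]
  ]
}}

```text
clock: 14.75
eef_pos: [469.0, 131.9, 140.7]
eef_rot: [3.14, 0.002, 1.946]
wrist_force: [0.8, -5.9, 11.0]
finger_gap: 29.8
```

{"op": "send_rows", "data": {
  "series": [
    [[0,0,0,1,0],[0,0,0,1,0]]
  ]
}}

```text
clock: 14.95
eef_pos: [469.0, 131.9, 140.1]
eef_rot: [3.139, 0.002, 1.946]
wrist_force: [-1.5, -7.5, 16.7]
finger_gap: 29.5
```

{"op": "send_rows", "data": {
  "series": [
    [[0,0,0,1,0],[0,0,0,1,0]]
  ]
}}

```text
clock: 15.15
eef_pos: [469.2, 131.9, 139.9]
eef_rot: [3.139, 0.002, 1.946]
wrist_force: [-4.5, -7.8, 25.1]
finger_gap: 29.8
```

Run:
```python
from h import *
ims=[]
for n in ['side','scene','wrist']:
    c=shot(n); np.save(n+'5.npy',c,allow_pickle=True)
    f=proj(c,[474,115,150]); x,y=map(int,f); h=100 if n=='wrist' else 55
    x0=max(0,min(560-2*h,x-h));y0=max(0,min(420-2*h,y-h)); print(n,x0,y0,f)
    ims.append(cv2.resize(c['img'][y0:y0+2*h,x0:x0+2*h,::-1],(266,266) if n=='wrist' else (400,400),interpolation=cv2.INTER_CUBIC))
a=np.zeros((400,800,3),np.uint8); a[:,:400]=ims[0]; a[:,400:]=ims[1]
b=np.zeros((200,800,3),np.uint8); b[:,:400]=cv2.resize(c['img'][110:260,124:424,::-1],(400,200)); 
cv2.imwrite('pics/w5.png',np.vstack([a,b]))
s=manip.read_state(); print({k:np.round(v,3).tolist() for k,v in s.items()})
```

```text
side 180 157 [235.74752438 212.26012309]
scene 276 135 [331.2722351  190.80098489]
wrist 172 184 [272.36539251 284.95832744]
{'clock': 15.3, 'joints': [0.2, 0.237, 1.782, -0.002, 1.119, -0.175], 'qd': [-0.001, 0.0, -0.001, -0.001, -0.001, -0.0], 'effort': [3.035, -35.455, -26.222, 2.07, -2.23, 0.02], 'eef_pos': [469.204, 131.901, 139.906], 'eef_rot': [3.139, 0.002, 1.946], 'wrist_force': [-5.116, -7.242, 24.811], 'moment': [-2.143, 1.462, -0.057], 'finger_gap': 29.442}
```

View pics/w5.png

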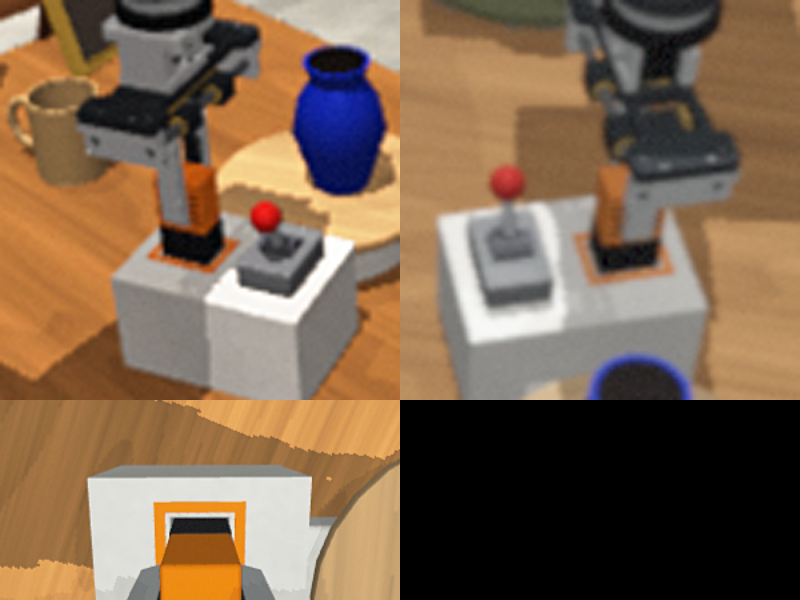

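No collision shows: the pack is in the well, the gripper is clear of the vase and mug, and the ball at (266,217) in the left crop is still off. I check for slip in the grip by comparing the pack in the wrist images before and after.

```bash
python3 - <<'E'
from h import *
for n in ['wrist4.npy','wrist5.npy']:
    c=np.load(n,allow_pickle=True).item(); g=cv2.cvtColor(c['img'],cv2.COLOR_RGB2HSV).astype(int)
    print(n)
    for u in (262,274,286):
        col=c['img'][165:300,u].astype(int).sum(1); d=np.diff(col); i=np.argsort(-abs(d))[:8]; print(u,sorted((int(165+k),int(d[k])) for k in i))
    for v in (250,265,280): 
        m=(g[v,:,0]>5)&(g[v,:,0]<20)&(g[v,:,1]>180); m[:230]=0;m[330:]=0; x=np.nonzero(m)[0]; print(v,x.min(),x.max())
E
python3 - <<'E'
import sys; sys.path.insert(0,'.')
from h import *
# predicted row of the top far edge / z=0-slip
c=np.load('wrist4.npy',allow_pickle=True).item(); T=Ttool({'eef_pos':[468.7,131.85,223.45],'eef_rot':[np.pi,0,1.937]})
for s in (0,2,4,6):
    print(s,proj(c,(T@[22,0,-34.2-s,1])[:3]),proj(c,(T@[22,0,15.8-s,1])[:3]))
E
```

```text
wrist4.npy
262 [(173, -246), (178, 129), (179, 101), (181, -340), (182, -202), (209, 119), (294, -113), (295, -101)]
274 [(172, -174), (173, -116), (178, 138), (179, 100), (181, -134), (188, -294), (294, -113), (295, -100)]
286 [(172, -146), (173, -163), (178, 167), (180, -78), (181, -502), (209, 108), (294, -124), (295, -99)]
250 244 304
265 245 304
280 245 304
wrist5.npy
262 [(167, 178), (185, -176), (186, -108), (193, 158), (194, 152), (197, -317), (198, -229), (294, -107)]
274 [(167, 182), (185, -170), (186, -107), (193, 158), (194, 157), (197, -332), (198, -230), (294, -114)]
286 [(167, 168), (185, -165), (193, 140), (194, 130), (196, -102), (197, -338), (198, -188), (209, 119)]
250 244 304
265 245 304
280 245 304
0 [275.52699937 233.38166269] [275.14285269 209.08562551]
2 [275.54783446 234.69941467] [275.15445731 209.81958018]
4 [275.56924791 236.05374676] [275.16630109 210.56866054]
6 [275.59126416 237.44620357] [275.17839148 211.33333902]
```

{"op": "send_rows", "data": {
  "series": [
    [[0,0,0,-1,0],[0,0,0,-1,0]]
  ]
}}

```text
clock: 15.5
eef_pos: [469.1, 131.9, 140.3]
eef_rot: [3.139, 0.002, 1.946]
wrist_force: [-2.1, -6.7, 16.3]
finger_gap: 29.7
```

{"op": "send_rows", "data": {
  "series": [
    [[0,0,0,-1,0],[0,0,0,-1,0]]
  ]
}}

```text
clock: 15.7
eef_pos: [469.0, 131.9, 140.8]
eef_rot: [3.139, 0.002, 1.946]
wrist_force: [-1.6, -6.6, 10.5]
finger_gap: 29.8
```

{"op": "send_rows", "data": {
  "series": [
    [[0,-0.5,0,0,0],[0,-0.5,0,0,0]]
  ]
}}

```text
clock: 15.9
eef_pos: [469.1, 131.7, 140.8]
eef_rot: [3.139, 0.001, 1.946]
wrist_force: [-0.0, -4.5, 10.7]
finger_gap: 29.8
```

{"op": "send_rows", "data": {
  "series": [
    [[0,-0.5,0,0,0],[0,-0.5,0,0,0]]
  ]
}}

```text
clock: 16.1
eef_pos: [469.2, 131.4, 140.7]
eef_rot: [3.139, 0.001, 1.946]
wrist_force: [-1.5, -2.8, 10.5]
finger_gap: 29.5
```

{"op": "send_rows", "data": {
  "series": [
    [[0,-0.4,0,0.5,0],[0,-0.4,0,1,0],[0,-0.4,0,1,0]]
  ]
}}

```text
clock: 16.4
eef_pos: [469.3, 131.3, 140.1]
eef_rot: [3.139, 0.0, 1.946]
wrist_force: [-3.5, -1.9, 16.2]
finger_gap: 29.6
```

{"op": "send_rows", "data": {
  "series": [
    [[0,0,0,0.5,0],[0,0,0,1,0],[0,0,0,1,0]]
  ]
}}

```text
clock: 16.7
eef_pos: [469.4, 131.3, 139.9]
eef_rot: [3.139, 0.0, 1.946]
wrist_force: [-6.2, -3.2, 25.3]
finger_gap: 29.9
```

{"op": "send_rows", "data": {
  "series": [
    [[0,0,0,0.5,0],[0,0,0,0.5,0]]
  ]
}}

```text
clock: 16.9
eef_pos: [469.5, 131.3, 139.8]
eef_rot: [3.138, 0.001, 1.946]
wrist_force: [-8.7, -3.4, 30.7]
finger_gap: 29.7
```

{"op": "send_rows", "data": {
  "series": [
    [[0,0,0,-1.5,0],[0,0,0,-2.5,0],[0,0,0,-2.5,0]]
  ]
}}

```text
clock: 17.2
eef_pos: [469.3, 131.3, 140.8]
eef_rot: [3.139, 0.0, 1.946]
wrist_force: [-2.0, -0.8, 10.1]
finger_gap: 29.9
```

{"op": "send_rows", "data": {
  "series": [
    [[0,0,0,-0.5,0],[0,0,0,-1,0],[0,0,0,-1,0]]
  ]
}}

```text
clock: 17.5
eef_pos: [469.2, 131.3, 141.4]
eef_rot: [3.14, 0.0, 1.946]
wrist_force: [0.1, -1.4, 7.7]
finger_gap: 29.8
```

{"op": "send_rows", "data": {
  "series": [
    [[0,0,0,-0.5,0],[0,0,0,-1,0],[0,0,0,-1,0]]
  ]
}}

```text
clock: 17.8
eef_pos: [469.2, 131.3, 142.4]
eef_rot: [3.14, 0.0, 1.946]
wrist_force: [-0.7, -0.7, 7.2]
finger_gap: 29.8
```

{"op": "send_rows", "data": {
  "series": [
    [[0,0,0,-0.5,0],[0,0,0,-1,0],[0,0,0,-1,0]]
  ]
}}

```text
clock: 18.1
eef_pos: [469.2, 131.3, 143.4]
eef_rot: [3.14, 0.0, 1.946]
wrist_force: [-0.2, -0.9, 6.0]
finger_gap: 30.0
```

{"op": "send_rows", "data": {
  "series": [
    [[0,0,0,-1,0],[0,0,0,-1,0]]
  ]
}}

```text
clock: 18.3
eef_pos: [469.2, 131.3, 144.4]
eef_rot: [3.14, 0.0, 1.946]
wrist_force: [-0.5, -0.8, 5.9]
finger_gap: 29.6
```

{"op": "send_rows", "data": {
  "series": [
    [[0,0,0,-1,0],[0,0,0,-1,0]]
  ]
}}

```text
clock: 18.5
eef_pos: [469.1, 131.3, 145.1]
eef_rot: [3.14, 0.0, 1.946]
wrist_force: [1.6, 0.1, 5.7]
finger_gap: 30.0
```

{"op": "send_rows", "data": {
  "series": [
    [[0,0,0,-1,0],[0,0,0,-1,0]]
  ]
}}

```text
clock: 18.7
eef_pos: [469.1, 131.2, 145.7]
eef_rot: [3.14, 0.0, 1.946]
wrist_force: [4.1, 1.3, 1.2]
finger_gap: 29.8
```

{"op": "send_rows", "data": {
  "series": [
    [[0,0,0,-1,0],[0,0,0,-1,0]]
  ]
}}

```text
clock: 18.9
eef_pos: [468.9, 131.1, 146.2]
eef_rot: [3.141, 0.0, 1.946]
wrist_force: [5.5, 0.4, -3.2]
finger_gap: 29.3
```

{"op": "send_rows", "data": {
  "series": [
    [[0,0,0,-1,0],[0,0,0,-1,0]]
  ]
}}

```text
clock: 19.1
eef_pos: [468.7, 131.0, 146.9]
eef_rot: [-3.142, 0.0, 1.946]
wrist_force: [5.2, -0.2, -5.0]
finger_gap: 29.8
```

{"op": "send_rows", "data": {
  "series": [
    [[0,0,0,-1,0],[0,0,0,-1,0]]
  ]
}}

```text
clock: 19.3
eef_pos: [468.6, 131.0, 148.1]
eef_rot: [-3.141, 0.0, 1.946]
wrist_force: [4.2, -1.9, -0.0]
finger_gap: 29.9
```

{"op": "send_rows", "data": {
  "series": [
    [[0,0,0,-1,0],[0,0,0,-1,0]]
  ]
}}

```text
clock: 19.5
eef_pos: [468.5, 131.0, 149.4]
eef_rot: [-3.141, 0.0, 1.946]
wrist_force: [3.1, -1.4, 0.0]
finger_gap: 29.9
```

{"op": "send_rows", "data": {
  "series": [
    [[0,0,0,-1,0],[0,0,0,-1,0]]
  ]
}}

```text
clock: 19.7
eef_pos: [468.5, 131.0, 150.3]
eef_rot: [-3.141, 0.0, 1.946]
wrist_force: [2.7, -3.5, -3.3]
finger_gap: 29.8
```

The up-stroke explains the stop. The plate pushes from about TCP z 149.5, the ball resists pull-out at 145–147 (its groove), and the hard stop is at about 141. I press back home gently, then ease up to the force balance before letting go.

{"op": "send_rows", "data": {
  "series": [
    [[0,0,0,1,0],[0,0,0,2,0],[0,0,0,3,0],[0,0,0,3,0]]
  ]
}}

```text
clock: 20.1
eef_pos: [468.5, 131.1, 148.0]
eef_rot: [-3.142, 0.0, 1.946]
wrist_force: [-0.4, -1.9, 4.0]
finger_gap: 29.7
```

{"op": "send_rows", "data": {
  "series": [
    [[0,0,0,1,0],[0,0,0,2,0],[0,0,0,2,0]]
  ]
}}

```text
clock: 20.4
eef_pos: [468.5, 131.1, 145.8]
eef_rot: [-3.141, 0.0, 1.946]
wrist_force: [-0.9, -2.2, 3.4]
finger_gap: 29.5
```

{"op": "send_rows", "data": {
  "series": [
    [[0,0,0,1,0],[0,0,0,2,0],[0,0,0,3,0],[0,0,0,4,0],[0,0,0,4.7,0],[0,0,0,4.7,0]]
  ]
}}

```text
clock: 21.0
eef_pos: [468.6, 131.1, 141.2]
eef_rot: [-3.141, 0.0, 1.946]
wrist_force: [-1.2, -3.0, 7.2]
finger_gap: 29.7
```

{"op": "send_rows", "data": {
  "series": [
    [[0,0,0,-1,0],[0,0,0,-2,0],[0,0,0,-3,0],[0,0,0,-4,0],[0,0,0,-4.5,0],[0,0,0,-4.5,0]]
  ]
}}

```text
clock: 21.6
eef_pos: [468.6, 131.1, 145.2]
eef_rot: [-3.141, -0.0, 1.946]
wrist_force: [-0.8, -2.0, 2.9]
finger_gap: 29.7
```

{"op": "send_rows", "data": {
  "series": [
    [[0,0,0,-0.5,0],[0,0,0,-0.5,0]]
  ]
}}

```text
clock: 21.8
eef_pos: [468.5, 131.1, 145.5]
eef_rot: [-3.141, -0.0, 1.946]
wrist_force: [1.0, -2.9, -0.8]
finger_gap: 29.7
```

Force is balanced at z 145.5, with the ball in the groove holding the plate's push. I let go.

{"op": "send_rows", "data": {
  "series": [
    [[0.35,0,0,0,0],[0.5,0,0,0,0],[0.55,0,0,0,0],[0.55,0,0,0,0],[0.55,0,0,0,0]]
  ]
}}

```text
clock: 22.3
eef_pos: [468.6, 131.2, 145.7]
eef_rot: [-3.142, -0.0, 1.946]
wrist_force: [-0.2, 1.0, 0.5]
finger_gap: 51.8
```

Run:
```python
from h import *
s=manip.read_state(); print(np.round(s['eef_pos'],1),np.round(s['wrist_force'],1),s['finger_gap'])
w=shot('wrist'); w5=np.load('wrist5.npy',allow_pickle=True).item()
for c in (w5,w):
  for u in (262,274,286):
    col=c['img'][165:300,u].astype(int).sum(1); d=np.diff(col); print(u,[(165+int(k),int(d[k])) for k in np.nonzero(abs(d)>70)[0]])
side=shot('side'); s5=np.load('side5.npy',allow_pickle=True).item(); np.save('side6.npy',side)
# pack orange/black boundary line in side view
for c in (s5,side):
  for p in [(469,131.5,168),(469,131.5,120)]: print(proj(c,p).round(1),end=' ')
  print()
  for u in (236,238): 
    col=c['img'][195:235,u].astype(int); print(u,[tuple(x) for x in col[5:35:2].tolist()])
cv2.imwrite('pics/w6.png',np.hstack([cv2.resize(side['img'][150:250,190:290,::-1],(400,400),interpolation=cv2.INTER_CUBIC),cv2.resize(w['img'][130:330,174:374,::-1],(400,400))]))
```

```text
[468.6 131.2 145.7] [-0.2  1.   0.5] 51.761802823823345
262 [(167, 178), (168, 81), (185, -176), (186, -108), (193, 158), (194, 152), (196, -88), (197, -317), (198, -229), (209, 94), (294, -107), (295, -84)]
274 [(167, 182), (168, 81), (185, -170), (186, -107), (193, 158), (194, 157), (196, -86), (197, -332), (198, -230), (209, 100), (294, -114), (295, -98)]
286 [(167, 168), (168, 83), (185, -165), (186, -100), (193, 140), (194, 130), (196, -102), (197, -338), (198, -188), (209, 119), (294, -99), (295, -99)]
262 [(165, 79), (166, 199), (183, -110), (184, -172), (191, 160), (192, 147), (194, -82), (195, -278), (196, -259), (209, 113), (294, -117), (295, -85)]
274 [(165, 78), (166, 203), (183, -110), (184, -177), (191, 127), (192, 133), (195, -149), (196, -378), (209, 109), (294, -109), (295, -88)]
286 [(165, 120), (166, 201), (183, -107), (184, -162), (191, 152), (192, 155), (194, -102), (195, -283), (196, -229), (209, 102), (294, -106), (295, -98)]
[230.4 205.9] [231.9 219.1] 
236 [(108, 111, 114), (147, 100, 79), (185, 78, 6), (159, 69, 11), (131, 55, 9), (133, 59, 11), (134, 60, 14), (132, 60, 14), (132, 58, 9), (141, 63, 13), (145, 62, 12), (25, 17, 15), (13, 11, 13), (17, 14, 17), (0, 5, 10)]
238 [(200, 130, 69), (188, 124, 66), (158, 72, 16), (136, 62, 20), (131, 56, 14), (131, 57, 11), (131, 56, 5), (131, 54, 10), (134, 58, 10), (132, 56, 10), (26, 16, 14), (6, 5, 10), (3, 5, 7), (10, 10, 15), (93, 66, 49)]
[230.4 205.9] [231.9 219.1] 
236 [(32, 21, 23), (188, 81, 15), (177, 76, 13), (131, 56, 11), (135, 59, 13), (132, 59, 11), (136, 62, 16), (131, 58, 10), (134, 60, 14), (137, 59, 10), (55, 25, 7), (12, 15, 15), (15, 13, 13), (15, 12, 14), (1, 6, 10)]
238 [(110, 110, 111), (161, 83, 40), (125, 54, 15), (131, 54, 12), (130, 55, 11), (131, 55, 11), (132, 57, 11), (133, 56, 8), (123, 52, 7), (39, 19, 15), (8, 9, 11), (8, 9, 11), (7, 6, 9), (7, 9, 12), (95, 66, 48)]
```

View pics/w6.png

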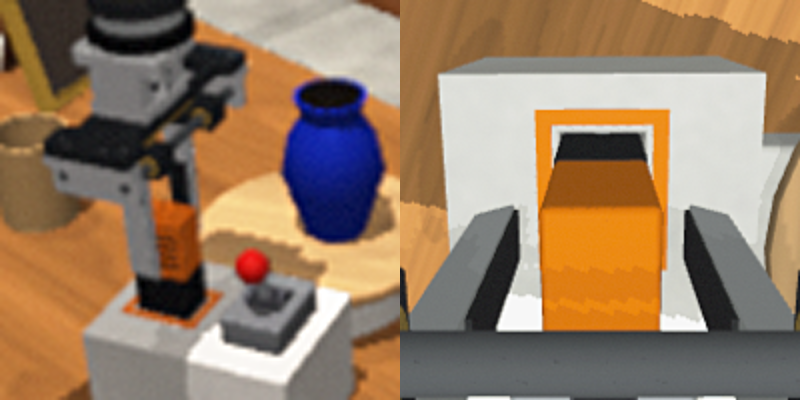

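The pack stayed put after release: the orange/black edge is still at row 209 in the wrist view, and the foot sits in its frame. It has not sprung up, so the ball holds it against the plate. Now the switch: I go up, close the fingers, and come down on the −x side of the ball.

{"op": "send_rows", "data": {
  "series": [
    [[0.55,0,0,-10,0],[0.55,0,0,-40,0],[0.55,0,0,-70,0],[0.55,0,0,-75,0],[0,-25,-25,-75,0],[0,-55,-50,-75,0],[0,-80,-70,-75,0],[0,-84,-70,-75,0],[0,-84,-70,-75,0]]
  ]
}}

```text
clock: 23.3
eef_pos: [434.4, 27.0, 220.9]
eef_rot: [3.141, 0.0, 1.944]
wrist_force: [-0.4, 0.4, 0.2]
finger_gap: 14.9
```

{"op": "send_rows", "data": {
  "series": [
    [[0,0,0,20,0],[0,0,0,45,0],[0,0,0,58,0],[0,0,0,60,0],[0,0,0,60,0],[0,0,0,60,0]]
  ]
}}

```text
clock: 23.9
eef_pos: [434.8, 27.7, 161.5]
eef_rot: [3.141, 0.0, 1.946]
wrist_force: [0.4, 0.1, -0.0]
finger_gap: 0.2
```

Run:
```python
from h import *
w=shot('wrist'); c=shot('side'); sc=shot('scene'); s=manip.read_state(); print(s['clock'],np.round(s['eef_pos'],1),np.round(s['wrist_force'],1),s['finger_gap'])
def red(c,b):
    h=cv2.cvtColor(c['img'],cv2.COLOR_RGB2HSV); r=((h[...,0]<6)|(h[...,0]>174))&(h[...,1]>170); m=np.zeros_like(r); m[b[1]:b[3],b[0]:b[2]]=1
    ys,xs=np.nonzero(r&m); return xs.mean(),ys.mean(),len(xs)
print('side',onz(c,*red(c,(240,195,275,235))[:2],163),'scene',onz(sc,*red(sc,(290,170,320,200))[:2],163))
cv2.imwrite('pics/w7.png',np.hstack([cv2.resize(c['img'][150:250,190:290,::-1],(400,400),interpolation=cv2.INTER_CUBIC),cv2.resize(sc['img'][140:240,280:380,::-1],(400,400))]))
T=np.linalg.inv(Ttool(s)); print(T@[480.5,46,163,1])
```

```text
24.05 [434.6  27.4 161.4] [-0.1 -0.5 -0.3] 0.4561571413714488
side [481.91883978  45.08550498 163.        ] scene [478.68881861  48.46190846 163.        ]
[ 0.47955523 49.52350322 -1.59037248  1.        ]
```

View pics/w7.png

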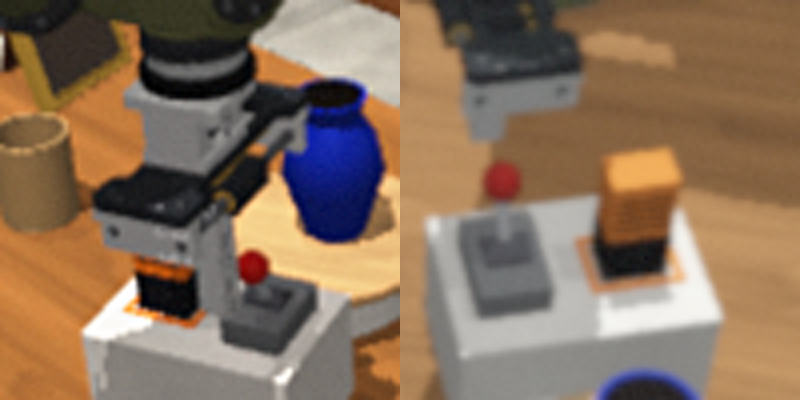

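The pack stands upright in the well at (640,210) in the right crop. The closed fingers are on the −x side of the ball and level with it. I push along tool +y.

{"op": "send_rows", "data": {
  "series": [
    [[0,0,10,0,0],[0,0,18,0,0],[0,0,23,0,0],[0,0,28,0,0],[0,0,33,0,0],[0,0,38,0,0],[0,0,43,0,0],[0,0,48,0,0],[0,0,53,0,0],[0,0,57,0,0]]
  ]
}}

```text
clock: 25.05
eef_pos: [487.8, 48.4, 160.7]
eef_rot: [3.141, 0.0, 1.946]
wrist_force: [-1.3, 0.1, 1.3]
finger_gap: 0.6
```

{"op": "send_rows", "data": {
  "series": [
    [[0,0,3,0,0],[0,0,6,0,0],[0,0,8,0,0],[0,0,9,0,0],[0,0,9,0,0]]
  ]
}}

```text
clock: 25.55
eef_pos: [495.7, 51.5, 160.6]
eef_rot: [-3.141, -0.0, 1.946]
wrist_force: [-1.0, -0.2, -1.6]
finger_gap: 0.5
```

{"op": "send_rows", "data": {
  "series": [
    [[0,0,1,0,0],[0,0,1,0,0]]
  ]
}}

```text
clock: 25.75
eef_pos: [496.6, 51.9, 160.7]
eef_rot: [3.142, -0.0, 1.946]
wrist_force: [-0.9, -0.2, -0.3]
finger_gap: 1.0
```

{"op": "send_rows", "data": {
  "series": [
    [[0,0,1,0,0],[0,0,1,0,0]]
  ]
}}

```text
clock: 25.95
eef_pos: [497.6, 52.2, 160.8]
eef_rot: [3.142, 0.0, 1.946]
wrist_force: [-1.0, -1.4, -0.7]
finger_gap: 0.1
```

No stop yet, so I continue in 1 mm steps until the force rises.

{"op": "send_rows", "data": {
  "series": [
    [[0,0,1,0,0],[0,0,2,0,0],[0,0,2,0,0]]
  ]
}}

```text
clock: 26.25
eef_pos: [499.3, 52.9, 160.7]
eef_rot: [-3.141, -0.0, 1.946]
wrist_force: [-3.8, -1.4, -0.9]
finger_gap: 0.6
```

{"op": "send_rows", "data": {
  "series": [
    [[0,0,1,0,0],[0,0,2,0,0],[0,0,2,0,0]]
  ]
}}

```text
clock: 26.55
eef_pos: [499.9, 53.1, 160.5]
eef_rot: [-3.137, -0.0, 1.946]
wrist_force: [-14.8, -6.2, 5.4]
finger_gap: 0.2
```

Run:
```python
from h import *
c=shot('side'); sc=shot('scene'); s=manip.read_state(); print(s['clock'],np.round(s['eef_pos'],1),np.round(s['wrist_force'],1))
def red(c,b):
    h=cv2.cvtColor(c['img'],cv2.COLOR_RGB2HSV); r=((h[...,0]<6)|(h[...,0]>174))&(h[...,1]>170); m=np.zeros_like(r); m[b[1]:b[3],b[0]:b[2]]=1
    ys,xs=np.nonzero(r&m); return (xs.mean(),ys.mean(),len(xs)) if len(xs) else (0,0,0)
for n,cc,b in (('side',c,(240,190,295,235)),('scene',sc,(290,170,335,215))):
    r=red(cc,b); p=onz(cc,*r[:2],161); print(n,r,p,(p[:2]-[499.4,52.2])@[.932,.362])
```

```text
26.65 [499.8  53.1 160.5] [-14.7  -6.3   5.1]
side (np.float64(261.45454545454544), np.float64(208.72727272727272), 11) [528.71508493  59.16706204 161.        ] 29.84373561854788
scene (np.float64(308.72), np.float64(198.64), 50) [522.07898551  64.02347676 161.        ] 25.416913087110217
```

The switch is on its stop: 16 N, ball about 25 mm past the pivot. I retreat.

{"op": "send_rows", "data": {
  "series": [
    [[0,0,-8,0,0],[0,0,-25,0,0],[0,0,-45,0,0],[0,0,-55,0,0],[0,0,-55,-30,0],[0,0,-60,-75,0],[0,-20,-70,-115,0],[0,-50,-80,-140,0],[0,-70,-90,-150,0],[0,-70,-90,-150,0]]
  ]
}}

```text
clock: 27.65
eef_pos: [443.6, -46.2, 312.4]
eef_rot: [3.139, 0.002, 1.943]
wrist_force: [0.5, 0.6, -0.4]
finger_gap: 0.3
```

Run:
```python
from h import *
manip.camera('side'); c=shot('side'); sc=shot('scene'); s=manip.read_state(); print(s['clock'],np.round(s['eef_pos'],1),np.round(s['wrist_force'],1))
def red(c,b):
    h=cv2.cvtColor(c['img'],cv2.COLOR_RGB2HSV); r=((h[...,0]<6)|(h[...,0]>174))&(h[...,1]>170); m=np.zeros_like(r); m[b[1]:b[3],b[0]:b[2]]=1
    ys,xs=np.nonzero(r&m); return (xs.mean(),ys.mean(),len(xs))
for n,cc,b in (('side',c,(240,190,295,235)),('scene',sc,(290,170,335,215))):
    r=red(cc,b); p=onz(cc,*r[:2],161); print(n,r,p,(p[:2]-[499.4,52.2])@[.932,.362])
    a=np.radians(21.2)
    # predicted top-face outline for foot 45 / 40, vs orange blob extent
    g=cv2.cvtColor(cc['img'],cv2.COLOR_RGB2HSV); m=(g[...,0]>5)&(g[...,0]<19)&(g[...,1]>195)
    q=proj(cc,[468.6,131.3,155]); x,y=map(int,q); mm=np.zeros_like(m); mm[y-16:y+13,x-14:x+14]=1; ys,xs=np.nonzero(m&mm); print('orange rows',ys.min(),ys.max(),'cols',xs.min(),xs.max())
    for f in (40,45,50,55):
        pts=np.array([proj(cc,[468.6+dx*np.cos(a)-dy*np.sin(a),131.3+dx*np.sin(a)+dy*np.cos(a),z]) for dx in(-15,15) for dy in(-22,22) for z in (f+85,f+135)]); print(f,pts.min(0).round(1),pts.max(0).round(1))
    for t in ['vase_center','bowl_center','mug_center']: print(t,[(np.round(r['rect']).tolist(),round(r['conf'],2)) for r in manip.find_in(t,cc)][:1])
cv2.imwrite('pics/w8.png',np.hstack([cv2.resize(c['img'][150:270,180:300,::-1],(400,400),interpolation=cv2.INTER_CUBIC),cv2.resize(sc['img'][140:260,270:390,::-1],(400,400),interpolation=cv2.INTER_CUBIC)]))
```

```text
27.8 [443.2 -43.9 310.2] [-0.3 -0.2 -0.4]
side (np.float64(259.1463414634146), np.float64(208.85365853658536), 41) [523.54865554  63.76882477 161.        ] 26.69446153269718
orange rows 199 220 cols 222 239
40 [221.2 200.2] [240.4 221.9]
45 [221.  198.8] [240.3 220.5]
50 [220.8 197.3] [240.1 219.2]
55 [220.6 195.9] [240.  217.8]
vase_center [([263.0, 168.0, 20.0, 41.0], 0.97)]
bowl_center [([313.0, 273.0, 28.0, 28.0], 0.9)]
mug_center [([184.0, 179.0, 29.0, 28.0], 0.59)]
scene (np.float64(308.9375), np.float64(198.5625), 48) [521.71707298  64.50853927 161.        ] 25.255203232861497
orange rows 193 193 cols 339 339
40 [327.2 178.1] [349.1 202.2]
45 [327.4 176.6] [349.4 200.9]
50 [327.6 175.2] [349.6 199.6]
55 [327.7 173.8] [349.9 198.3]
vase_center [([319.0, 232.0, 40.0, 52.0], 0.76)]
bowl_center [([191.0, 201.0, 32.0, 26.0], 0.7)]
mug_center [([440.0, 245.0, 48.0, 41.0], 0.62)]
```

The picture limit is reached, so I rely on numbers. The orange part matches foot height 45 (rows 199..220) and the switch is at its stop. The vase and bowl have not moved, and the mug is within detector noise. As a tactile check I press the pack's top gently with closed fingers, in case it can seat deeper when ungripped.

{"op": "send_rows", "data": {
  "series": [
    [[0,40,22,0,0],[0,80,45,0,0],[0,120,68,0,0],[0,148,85,10,0],[0,154,88,45,0],[0,154,88,80,0],[0,154,88,105,0],[0,154,88,114,0],[0,154,88,114,0],[0,154,88,114,0]]
  ]
}}

```text
clock: 29.1
eef_pos: [469.2, 131.2, 198.0]
eef_rot: [3.14, 0.0, 1.946]
wrist_force: [0.4, 0.1, -0.0]
finger_gap: 0.6
```

{"op": "send_rows", "data": {
  "series": [
    [[0,0,0,2,0],[0,0,0,4,0],[0,0,0,6,0],[0,0,0,7,0],[0,0,0,7,0]]
  ]
}}

```text
clock: 29.6
eef_pos: [468.6, 131.1, 189.7]
eef_rot: [-3.141, -0.0, 1.946]
wrist_force: [0.1, -0.7, -0.4]
finger_gap: 0.2
```

{"op": "send_rows", "data": {
  "series": [
    [[0,0,0,1,0],[0,0,0,2,0],[0,0,0,2,0]]
  ]
}}

```text
clock: 29.9
eef_pos: [468.7, 131.1, 187.9]
eef_rot: [3.141, 0.0, 1.946]
wrist_force: [-0.5, -0.3, 2.7]
finger_gap: 0.3
```

{"op": "send_rows", "data": {
  "series": [
    [[0,0,0,1,0],[0,0,0,2,0],[0,0,0,2,0]]
  ]
}}

```text
clock: 30.2
eef_pos: [469.0, 131.2, 186.4]
eef_rot: [3.14, 0.0, 1.946]
wrist_force: [-0.2, 0.8, 7.2]
finger_gap: 0.6
```

{"op": "send_rows", "data": {
  "series": [
    [[0,0,0,1,0],[0,0,0,2,0],[0,0,0,3,0],[0,0,0,3.5,0],[0,0,0,3.5,0]]
  ]
}}

```text
clock: 30.7
eef_pos: [469.3, 131.3, 183.3]
eef_rot: [3.139, 0.0, 1.946]
wrist_force: [-0.2, 0.0, 9.6]
finger_gap: 0.9
```

{"op": "send_rows", "data": {
  "series": [
    [[0,0,0,-0.5,0],[0,0,0,-1,0],[0,0,0,-1.5,0],[0,0,0,-1.5,0]]
  ]
}}

```text
clock: 31.1
eef_pos: [468.9, 131.2, 184.1]
eef_rot: [3.141, 0.0, 1.946]
wrist_force: [-0.4, 0.5, 6.5]
finger_gap: 0.4
```

{"op": "send_rows", "data": {
  "series": [
    [[0,0,0,-0.5,0],[0,0,0,-1,0],[0,0,0,-1.5,0],[0,0,0,-1.5,0]]
  ]
}}

```text
clock: 31.5
eef_pos: [468.7, 131.1, 185.4]
eef_rot: [3.141, 0.0, 1.946]
wrist_force: [0.0, 0.2, 5.5]
finger_gap: 0.1
```

{"op": "send_rows", "data": {
  "series": [
    [[0,0,0,-0.5,0],[0,0,0,-1,0],[0,0,0,-1.5,0],[0,0,0,-1.5,0]]
  ]
}}

```text
clock: 31.9
eef_pos: [468.6, 131.1, 186.8]
eef_rot: [-3.142, -0.0, 1.946]
wrist_force: [0.1, 0.1, 5.6]
finger_gap: 0.5
```

The pack seats to the same hard stop (fingers at z 183.3), and the plate then lifts it back onto the ball, so this is its stable latched state. I ease off and move clear.

{"op": "send_rows", "data": {
  "series": [
    [[0,0,0,-0.5,0],[0,0,0,-1,0],[0,0,0,-2,0],[0,0,0,-4,0],[0,0,0,-10,0],[0,0,0,-40,0],[0,0,0,-80,0],[0,0,-20,-110,0],[0,0,-40,-120,0],[0,0,-40,-120,0]]
  ]
}}

```text
clock: 32.9
eef_pos: [430.7, 116.2, 309.1]
eef_rot: [3.138, 0.001, 1.946]
wrist_force: [-0.3, 1.1, -0.1]
finger_gap: 0.4
```

Run:
```python
from h import *
manip.camera('side'); c=shot('side'); s=manip.read_state(); print(s['clock'],np.round(s['eef_pos'],1),np.round(s['wrist_force'],1))
g=cv2.cvtColor(c['img'],cv2.COLOR_RGB2HSV); m=(g[...,0]>5)&(g[...,0]<19)&(g[...,1]>195)
x,y=map(int,proj(c,[468.6,131.3,155])); mm=np.zeros_like(m); mm[y-16:y+13,x-14:x+14]=1; ys,xs=np.nonzero(m&mm); print('orange rows',ys.min(),ys.max(),'cols',xs.min(),xs.max())
r=((g[...,0]<6)|(g[...,0]>174))&(g[...,1]>170); ys,xs=np.nonzero(r[190:235,240:295]); print('ball',xs.mean()+240,ys.mean()+190)
print(manip.sign_off())
```

```text
33.0 [431.5 116.5 306.9] [ 0.9 -0.6  0.1]
orange rows 199 220 cols 222 239
ball 259.15555555555557 209.04444444444445
the job is handed in; nothing more can be done
None
```

The pack is in the well and the switch is fully over, but the pack rests about 4–5 mm above the hard stop, so "fully home" is not certain. I handed the job in at about 33 s with the arm clear of everything.

- **Pack:** I gripped the black, orange-topped pack across x, aligned it with the well and pushed it down to the rubber-backed stop. The highest wrist force was about 31 N (about 34 N on the cradle). The force dipped on the way in where the ball met the groove. On the way out the ball resisted, so I took that as the click.
- **Where it rests:** After release the pack stayed upright and stable, held by the ball against the sprung plate. I pressed it to the stop again at about 10 N; it followed the fingers back up and looked at the same height afterwards in the camera. I found no deeper latch.
- **After the switch:** That second press came after the switch was flipped. It did not change where the pack sits.
- **Switch:** I pushed the toggle with closed fingers until it met its stop at about 16 N. The side and scene cameras put the ball about 25–27 mm past the pivot, against 24 mm nominal, and it stayed there after I backed off.
- **Pottery:** The vase, bowl and mug were detected where they started, within detector noise, before that second press. I did not check them again after it, and the last camera view could not be looked at because the 12-picture limit was reached.

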